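# Hang the funnel-holder arm on the slotted upright

### The job

Take the clip-on arm that ends in a ring (the funnel holder), hook its two claws into the two slots of the steel upright and press it down until it is locked fully home. Leave it hanging there, and leave the similar arm with the forked end where it lies.

Things in the scene. Friction and masses are not known exactly. Their poses are not given: they have to be found in the camera images.
- ring_arm: Aluminium arm to hang, 0.25 kg, standing upright. mm: origin on underside at rear face of back plate (60 wide, 70 high, x -8..0); +x = way the claws point, -x to the ring (80 dia, 12 high, centre x -138). Grip rib 12 thick, 46 high, x -8..-87: grip from above at x -60 (balance), z 25-40. Claws at y +-18.5, 10 wide: tongue z 50-58 to x 15, hook down to z 33, x 8..19 (tip inner side x 12.5).
- fork_arm: A like aluminium arm with the same back plate, claws, rib, origin and axes, but ending in a two-tined fork (70 wide, to x -177 mm) in place of the ring. Not needed: leave it.
- upright: Fixed steel plate 100 wide, 6 thick, top z 175 mm, on a foot (x -50..80, 120 wide, 10 high). Origin on bench below mid front face; +x into the plate; arm comes from -x, axes parallel. Two through slots, centres y +-18.5, 25 wide, z 110-160. Claws go in with the arm's origin at z 85-101 (93 best) until its rear face meets the plate (x 0), then down. Home: arm origin at x 0, y 0, z 60 here.
- lock_bar (a joint): Steel bar filling the lowest 8 mm of both slots at the start. Value: travel down in m, 0 = up (start), 0.008 = fully down (locked). Friction of 6 N keeps it where it is left: the arm's weight does not move it (arm then rests 8 mm above home, origin z 68 mm); pressing the arm down with 8 to 20 N makes the claws' tongues push it home.
Things that resemble listed ones, but are neither listed nor needed, are in the scene too. What is shaped like the upright but purple is not meant.

How it is judged:
At the end, for the whole second after the job is handed in: The ring arm hangs at rest in the slots, origin -6 to +4 mm from its 60 mm home height, 12 mm from mid width, 8 before to 5 mm behind the front face, tilt under 0.17 rad, x axes within 0.2 rad; lock bar down over 5.5 of 8 mm; fork arm within 30 mm of its start (z of ring_arm in the frame of upright between 0.054 and 0.064 m and x of ring_arm in the frame of upright between -0.008 and 0.005 m and y of ring_arm in the frame of upright between -0.012 and 0.012 m and value of joint lock_bar above 0.0055 m and angle between ring_arm's own z axis and vertical below 0.17 rad and angle between the x axis of ring_arm and the x axis of upright, either way round below 0.2 rad and linear speed of ring_arm below 0.02 m/s and distance of fork_arm from where it was at the start of the episode below 0.03 m); the robot touches nothing.
It fails at once if the fork arm is moved more than 30 mm (distance of fork_arm from where it was at the start of the episode above 0.03 m).
It also fails if it takes over 48 s, if anything falls off the work surface, if the arm or the gripper's body presses on something with over 40 N, if the wrist force passes 120 N, or if a joint passes its speed limit or range.

### The arm

A 6-joint arm with a two-finger parallel gripper is mounted at the origin on the work surface. World frame = base frame: x ahead of the robot, y to its left, z up, the work surface at z = 0. Lengths are in m, angles in rad, forces in N, time in s.
With the tool pointing down it reaches from about 0.325 to 0.9 m from the base axis. Payload 3.5 kg.
Tool frame: the origin (TCP) lies midway between the tips of the shut fingers; the grasp point (between the pads) lies 19 mm behind it; z points along the fingers, y is the direction in which the jaws open and shut (so a half turn about z gives the same grasp; the last joint's range is limited). The gripper opens to 85 mm and grips with 20 to 120 N. Pads are 22 mm wide; open, the fingers measure 114 mm over their backs; the gripper's body (76 mm by 85 mm) begins 54 mm behind the grasp point. The pads swing forward as they close: fully open they stand 13 mm farther back than shut.
Start: joints at [1.025, 0.276, -0.026, 1.268, 0, 1.467], TCP at [0.268, 0.565, 0.231] pointing down, gripper open.
Joint ranges: [-3.12, 3.12], [-0.85, 1.88], [-1.08, 1.24], [-1.95, 2.15], [-1.57, 1.53], [-3.14, 3.14]. Speed limits (rad/s): [2.57, 2.57, 3.14, 3.14, 3.14, 3.14].

### API

Orientations are given as [roll, pitch, yaw] about the fixed x, y, z axes, in that order (R = Rz(yaw) Ry(pitch) Rx(roll)).
In Python, from workcell import * gives the robot as it stands. The module is installed in compiled form; this text tells all that it offers.
- The arm moves only by the shell command python3 -m jog 'ROWS' [FORCE]. ROWS is JSON, a list that holds one entry, the list of rows, each a list of 5 numbers: the opening, from 0 (shut) to 1 (fully open), then the shift along the world's x, y, z in m, then the turn about the world's z in degrees. In form: [[[hand, x, y, z, yaw], ...]]. A call has 1 to 8 rows; each row shifts and turns the commanded pose from where the row before left it; what a row does not reach is not made up. A row lasts 1/10 s, in which the tool goes at most 50 mm and 8.59 degrees, less where a joint would pass 70% of its speed; a pose out of reach is approached as far as the arm can. A call with a gripper value outside its range is refused whole. The fingers move at their own pace and stop on an object; FORCE is the grip in N (left out, the last holds). Time passes only in rows, so rows that do not move let the fingers close. It gives the time, the measured TCP pose, the force and the opening at its end, in the units of the state.
- read_state(): the state, without advancing time (a new reading comes with each control period).
- grab_frame(name): name is "scene" or "side" or "wrist"; returns the picture (400x640x3 uint8, blue, green, red); there is no depth.
- camera_model(name): a dict with "fx", "fy", "cx", "cy" (pixels), "extrinsics" (4x4, takes a point from camera to world coordinates). Camera axes: x right, y down, z forward; pixel columns grow to the right and rows downward; lengths in m; the calibration is good to about 2 mm. A picture is of the moment at which its call begins: read the wrist's pose just before it. camera_model takes no time and is no camera call; for the wrist camera it gives the pose at the moment of the call.
- hand_in(): hands the job in, once; it reports no verdict.
The state is a dict: "t": time; "joint_pos": joint angles; "dq": joint speeds; "joint_efforts": joint torques, N m; "ee_pos": TCP position; "ee_rot": TCP orientation; "ft_force": force on the tool from outside, world axes, zero at the start; "torque": the same for the moment, N m; "opening": finger opening in m.
Only numpy, scipy, OpenCV 4.12 (cv2) and the standard library are available. Lean on these libraries where they do the work, as an engineer would, in place of code of your own. Each camera call takes 0.05 s, during which the arm holds its last target.

## Working session

There is one attempt and no reset: what is moved stays moved. The work goes in short steps, Python scripts to look and compute and a shell command to move; the robot and the scene stay as the last step left them, time stands still between calls to the robot, and variables do not carry over. Pictures are saved under pics/ and viewed, and the job is handed in when it is done.

```bash
mkdir -p pics
python3 - <<'E'
from workcell import *
import cv2
s=read_state(); print(s)
for n in ["scene","side","wrist"]:
    m=camera_model(n); print(n,m)
    cv2.imwrite(f"pics/{n}0.png",grab_frame(n))
E
```

```text
{'t': 0.0, 'joint_pos': array([ 1.02457873e+00,  2.77114066e-01, -2.79397183e-02,  1.26800267e+00,
       -2.38153918e-05,  1.46742438e+00]), 'dq': array([-1.34120702e-03, -1.92765329e-04,  8.73356244e-04, -2.70996827e-04,
        4.88035600e-04,  3.01627706e-05]), 'joint_efforts': array([ 3.32835634e-05, -4.45508730e+01,  2.95204014e+01,  1.63582916e-02,
        3.95821394e-05,  4.61282895e-06]), 'ee_pos': array([0.26739707, 0.56401505, 0.23014375]), 'ee_rot': array([-3.13934213e+00, -2.09529418e-04,  2.69874680e+00]), 'ft_force': array([-0.46533575, -0.00108909,  0.33377568]), 'torque': array([ 0.01135939, -0.04412233, -0.03322772]), 'opening': 0.08537433590600164}
scene {'fx': 408.88424198148005, 'fy': 408.88424198148005, 'cx': 327.8786542637663, 'cy': 201.0789017497424, 'extrinsics': array([[ 0.00614187,  0.81337813, -0.58170293,  1.11371082],
       [ 0.99997946, -0.00606024,  0.00208437,  0.01741034],
       [-0.00182988, -0.58170378, -0.81339865,  0.9677416 ],
       [ 0.        ,  0.        ,  0.        ,  1.        ]])}
side {'fx': 374.3410582325489, 'fy': 374.3410582325489, 'cx': 321.6800720909198, 'cy': 205.73945689218928, 'extrinsics': array([[ 0.9697121 , -0.153454  ,  0.19002713,  0.27525434],
       [-0.24336447, -0.54080721,  0.80517159, -0.62512976],
       [-0.02078876, -0.82703049, -0.56177255,  0.48013899],
       [ 0.        ,  0.        ,  0.        ,  1.        ]])}
wrist {'fx': 283.26103483723597, 'fy': 283.26103483723597, 'cx': 318.6468238729099, 'cy': 200.7215018921302, 'extrinsics': array([[ 0.42937361,  0.85926119,  0.27804407,  0.19786872],
       [ 0.90312478, -0.40784124, -0.13428015,  0.59820345],
       [-0.00198388,  0.30876485, -0.95113634,  0.37304456],
       [ 0.        ,  0.        ,  0.        ,  1.        ]])}
```

View pics/scene0.png

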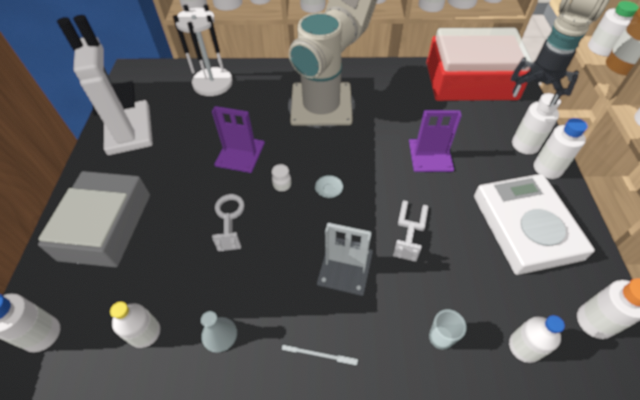

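View pics/side0.png

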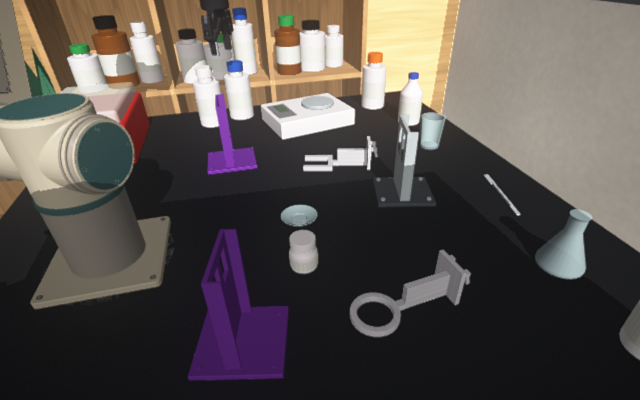

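View pics/wrist0.png

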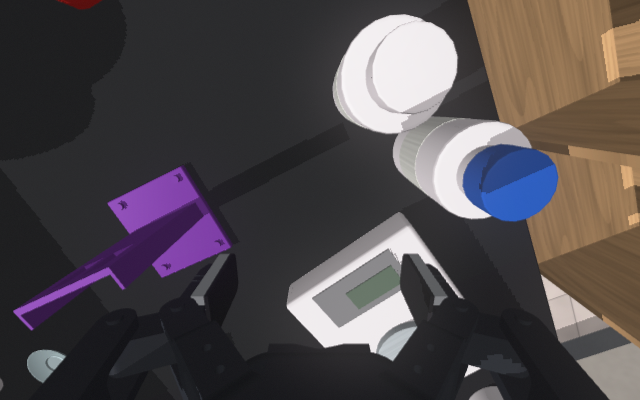

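Run:
```python
import cv2
a=cv2.imread("pics/scene0.png");b=cv2.imread("pics/side0.png")
def z(im,x,y,w,h,k,n): cv2.imwrite(n,cv2.resize(im[y:y+h,x:x+w],None,fx=k,fy=k,interpolation=cv2.INTER_CUBIC))
z(a,190,180,80,80,7,"pics/a1.png");z(a,305,215,80,80,7,"pics/a2.png")
z(b,340,240,140,105,5.5,"pics/b1.png");z(b,365,105,80,110,5.4,"pics/b2.png")
```

```text
(no output)
```

View pics/a1.png

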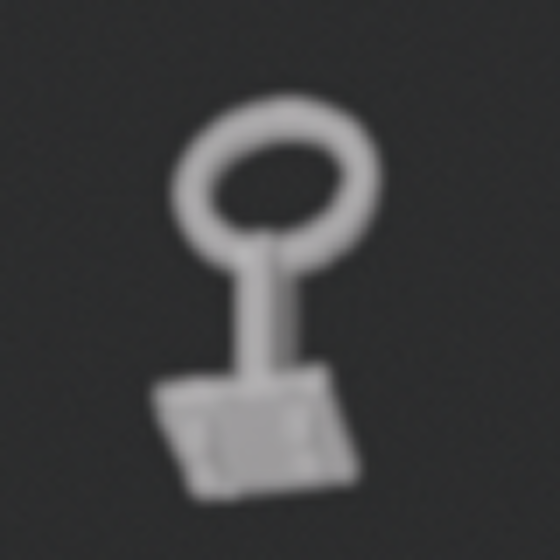

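View pics/a2.png

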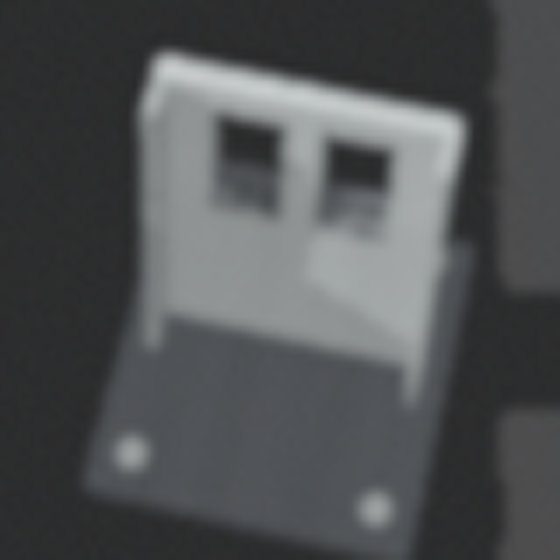

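View pics/b1.png

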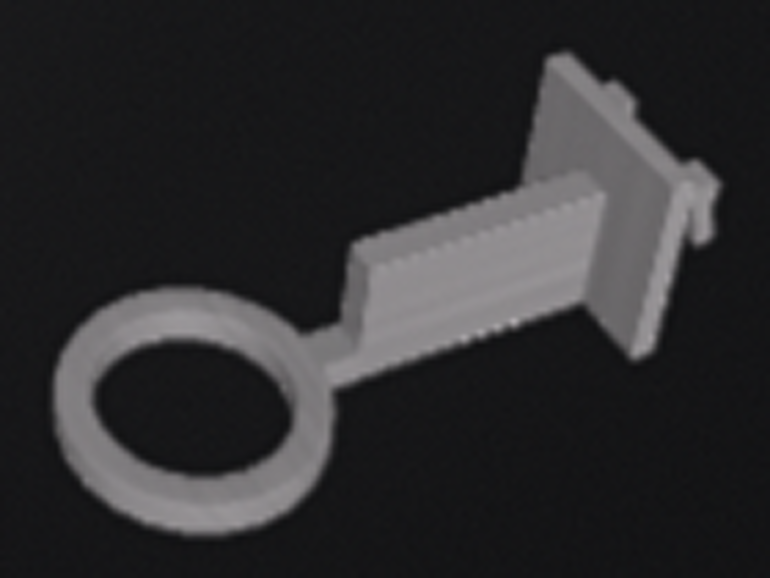

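View pics/b2.png

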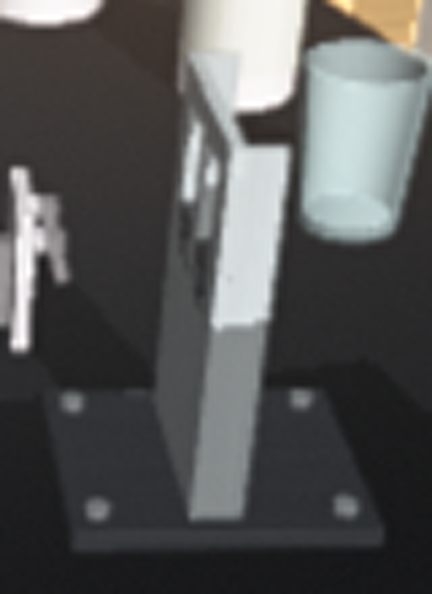

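```bash
cat > h.py <<'E'
import numpy as np
from scipy.optimize import least_squares
from workcell import *
def proj(m,P):
    T=np.linalg.inv(m["extrinsics"]); p=np.asarray(P)@T[:3,:3].T+T[:3,3]
    return np.c_[m["fx"]*p[:,0]/p[:,2]+m["cx"],m["fy"]*p[:,1]/p[:,2]+m["cy"]]
def fit(obs,x0,z=False,models=None):
    # obs: {cam:(off,k,[(u,v,x,y,z mm)...])}
    D=[]
    for c,(o,k,l) in obs.items():
        l=np.array(l,float); D.append((models[c] if models else camera_model(c),(l[:,:2]+.5)/k-.5+np.array(o),l[:,2:]/1000))
    def f(q):
        c,s=np.cos(q[2]),np.sin(q[2]);R=np.array([[c,-s,0],[s,c,0],[0,0,1]])
        return np.concatenate([(proj(m,P@R.T+[q[0],q[1],q[3] if z else 0])-uv).ravel() for m,uv,P in D])
    r=least_squares(f,x0,loss="soft_l1"); print(r.x,"yawdeg",np.degrees(r.x[2])); print(f(r.x).reshape(-1,2).round(1).tolist()); return r.x
E
python3 - <<'E'
from h import *
S=((190,180),7,[(197,500,0,-30,0),(357,483,0,30,0),(330,372,0,30,70),(155,392,0,-30,70)])
B=((340,240),5.5,[(548,58,-8,30,70),(572,55,0,30,70),(672,187,-8,-30,70),(695,182,0,-30,70),(632,360,-8,-30,0),(655,350,0,-30,0),(353,245,-87,6,46),(370,262,-87,-6,46)])
print("ring");a=fit({"scene":S},[.6,-.2,0]);b=fit({"side":B},[.6,-.2,0]);fit({"scene":S,"side":B},[.6,-.2,0])
S=((305,215),7,[(160,52,0,-50,175),(468,118,0,50,175),(85,488,80,-60,0),(475,240,-50,60,10)])
B=((365,105),5.4,[(73,533,-50,-60,10),(383,530,80,-60,10),(45,393,-50,60,10),(325,390,80,60,10),(75,550,-50,-60,0),(383,545,80,-60,0),(190,55,0,50,175),(232,150,0,-50,175),(192,520,0,-50,10)])
print("up");fit({"scene":S},[.6,.05,0]);fit({"side":B},[.6,.05,0]);fit({"scene":S,"side":B},[.6,.05,0])
E
```

```text
ring
[ 0.5767658  -0.24581529  0.12733937] yawdeg 7.296008214911212
[[0.4, -1.1], [0.0, -1.3], [-0.9, 1.2], [0.3, 1.0]]
[ 0.57990771 -0.24419538  0.10827135] yawdeg 6.203491288580256
[[-0.1, -0.4], [-0.3, -1.0], [0.7, 0.4], [0.9, -0.1], [-0.2, 0.1], [-0.3, 0.5], [-0.7, -1.2], [0.2, 1.0]]
[ 0.57953963 -0.24457951  0.1095581 ] yawdeg 6.277216839477636
[[0.7, -0.3], [0.4, -0.2], [-0.6, 2.3], [0.6, 1.8], [-0.2, -0.2], [-0.4, -0.8], [0.6, 0.6], [0.8, 0.1], [-0.3, 0.3], [-0.4, 0.7], [-0.8, -0.9], [0.1, 1.3]]
up
[ 0.61895888  0.06757599 -0.25134494] yawdeg -14.401004420309466
[[0.5, 0.2], [-0.7, -0.2], [-0.1, 0.1], [0.3, -0.1]]
[ 0.6222163   0.06867497 -0.25733618] yawdeg -14.744276862961364
[[0.0, 0.0], [0.9, -0.0], [-0.2, -0.7], [0.0, -0.7], [-0.6, 0.6], [0.2, 0.9], [-0.1, -0.3], [0.1, -0.0], [-0.4, -0.2]]
[ 0.62107716  0.06767567 -0.25280851] yawdeg -14.484860646816758
[[0.5, 1.0], [-0.6, 0.6], [-0.2, 0.8], [0.4, 0.6], [-0.2, 0.4], [0.7, 0.2], [-0.6, -0.4], [-0.3, -0.6], [-0.8, 0.9], [0.1, 1.1], [-0.5, -0.1], [-0.1, 0.2], [-0.5, 0.1]]
```

```bash
python3 -m jog '[[[1,0.014,-0.045,0,2],[1,0.014,-0.045,0,2],[1,0.014,-0.045,0,2],[1,0.014,-0.045,0,2],[1,0.014,-0.045,0,2],[1,0.014,-0.045,0,2],[1,0.014,-0.045,0,2],[1,0.014,-0.045,0,2]]]' 80
python3 -m jog '[[[1,0.014,-0.045,0,2],[1,0.014,-0.045,0,2],[1,0.014,-0.045,0,2],[1,0.014,-0.045,0,2],[1,0.014,-0.045,0,2],[1,0.014,-0.045,0,2],[1,0.014,-0.045,0,2],[1,0.014,-0.045,0,2]]]'
python3 -m jog '[[[1,0.014,-0.045,0,0],[1,0.014,-0.045,0,0],[1,0,0,-0.03,0],[1,0,0,0,0]]]'
python3 - <<'E'
from h import *
import cv2
s=read_state();print(s["ee_pos"],s["ee_rot"],np.degrees(s["ee_rot"][2]))
print(repr(camera_model("wrist")))
cv2.imwrite("pics/w1.png",grab_frame("wrist"))
E
```

```text
t: 0.95
ee_pos: [0.3797, 0.2029, 0.2312]
ee_rot: [3.142, 0.0, 2.98]
ft_force: [1.4, -0.7, -0.3]
opening: 0.0853
t: 1.75
ee_pos: [0.4918, -0.1572, 0.2311]
ee_rot: [3.141, -0.0, -3.025]
ft_force: [2.0, 1.4, -0.6]
opening: 0.0854
t: 2.15
ee_pos: [0.5172, -0.245, 0.1971]
ee_rot: [3.136, -0.006, -3.028]
ft_force: [-0.5, 1.5, -1.0]
opening: 0.0854
[ 0.51719809 -0.24503338  0.19712236] [ 3.13628126 -0.006479   -3.02803504] -173.49362789368297
{'fx': 283.26103483723597, 'fy': 283.26103483723597, 'cx': 318.6468238729099, 'cy': 200.7215018921302, 'extrinsics': array([[-0.11227474,  0.94718521,  0.30039069,  0.44136853],
       [ 0.99366276,  0.10539046,  0.03907893, -0.25477758],
       [ 0.00535667,  0.30287462, -0.95301536,  0.34043685],
       [ 0.        ,  0.        ,  0.        ,  1.        ]])}
```

View pics/w1.png

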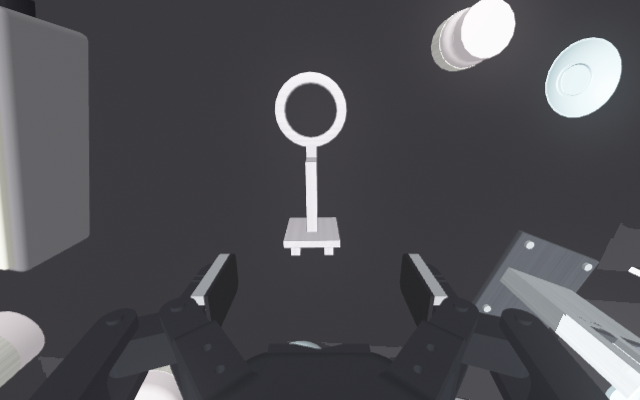

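Run:
```python
import cv2
b=cv2.imread("pics/w1.png")
cv2.imwrite("pics/w1z.png",cv2.resize(b[60:260,250:370],None,fx=5*0.6,fy=3,interpolation=cv2.INTER_CUBIC))
```

```text
(no output)
```

View pics/w1z.png

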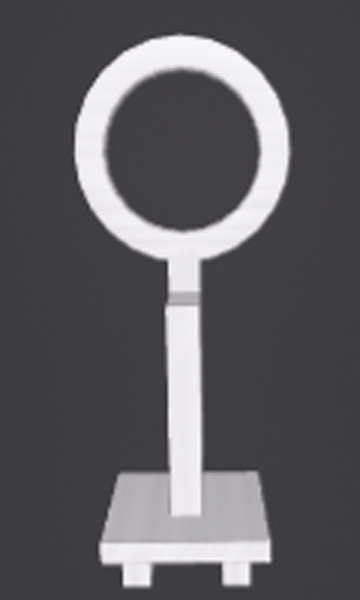

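Run:
```python
from h import *
B=((250,60),3,[(103,543,-8,-30,70),(271,541,-8,30,70),(101,562,0,-30,70),(271,560,0,30,70),(166,305,-87,-6,46),(200,304,-87,6,46),(182.5,148,-138,0,12),(119,472,-8,-30,0),(258,472,-8,30,0)])
q=fit({"wrist":B},[.58,-.245,.11])
for d in (-.06,):
  print(q[0]+d*np.cos(q[2]),q[1]+d*np.sin(q[2]))
```

```text
[ 0.57957917 -0.24449044  0.12441005] yawdeg 7.128170536607497
[[-0.8, -0.4], [0.1, -0.4], [0.2, 0.1], [-0.0, 0.1], [-0.0, 0.2], [0.1, 0.4], [0.0, 1.5], [0.1, -0.5], [0.3, -1.0]]
0.5200429033045213 -0.25193579778134034
```

```bash
python3 -m jog '[[[1,0.001,-0.006,-0.04,0.4],[1,0,0,-0.04,0],[1,0,0,-0.04,0],[1,0,0,-0.03,0],[1,0,0,-0.02,0],[1,0,0,-0.01,0],[1,0,0,0,0]]]'
python3 - <<'E'
from h import *
import cv2
s=read_state();print(s["ee_pos"],s["ee_rot"],s["ft_force"])
cv2.imwrite("pics/w2.png",grab_frame("wrist"))
E
```

```text
t: 2.9
ee_pos: [0.5201, -0.25, 0.0209]
ee_rot: [3.14, -0.002, -3.018]
ft_force: [0.0, 0.5, 1.0]
opening: 0.0856
[ 0.52010306 -0.24998477  0.02087381] [ 3.14017016e+00 -1.68043179e-03 -3.01769828e+00] [0.03380057 0.53234649 0.99317535]
```

View pics/w2.png

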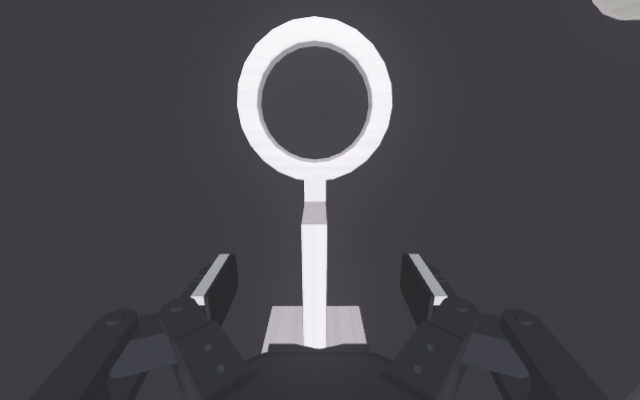

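```bash
python3 -m jog '[[[1,0,-0.002,-0.006,0],[0,0,0,0,0],[0,0,0,0,0],[0,0,0,0,0],[0,0,0,0,0],[0,0,0,0,0],[0,0,0,0,0],[0,0,0,0,0]]]' 80
python3 - <<'E'
from h import *
s=read_state();print(s["ee_pos"],s["ee_rot"],s["ft_force"],s["opening"])
E
```

```text
t: 3.75
ee_pos: [0.5211, -0.2535, 0.0157]
ee_rot: [-3.141, 0.001, -3.019]
ft_force: [0.1, 0.3, 3.3]
opening: 0.0106
[ 0.52109808 -0.25349879  0.01570588] [-3.14113206e+00  5.34661361e-04 -3.01894827e+00] [0.05202431 0.34822543 3.34657087] 0.01062862047556937
```

```bash
python3 -m jog '[[[0,0,0,0.01,0],[0,0,0,0.02,0],[0,0,0,0.03,0],[0,-0.01,0,0.03,0],[0,-0.02,0,0.03,0],[0,-0.02,0,0.01,0],[0,0,0,0,0]]]'
python3 - <<'E'
from h import *
import cv2
s=read_state();print(s["ee_pos"],s["ee_rot"],s["ft_force"],s["opening"])
cv2.imwrite("pics/w3.png",grab_frame("wrist"))
cv2.imwrite("pics/s3.png",grab_frame("side"))
E
```

```text
t: 4.45
ee_pos: [0.4695, -0.2534, 0.1474]
ee_rot: [-3.14, 0.001, -3.02]
ft_force: [0.7, -0.3, -2.2]
opening: 0.0108
[ 0.46953537 -0.25336075  0.14735655] [-3.14032309e+00  7.58215276e-04 -3.01998909e+00] [ 0.71730565 -0.34858224 -2.16470981] 0.010785403564070036
```

View pics/w3.png

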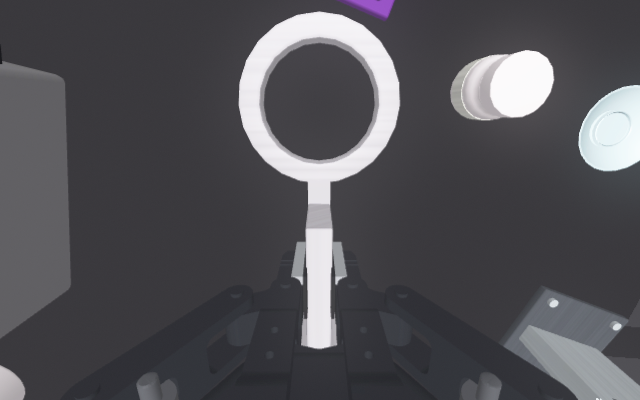

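View pics/s3.png

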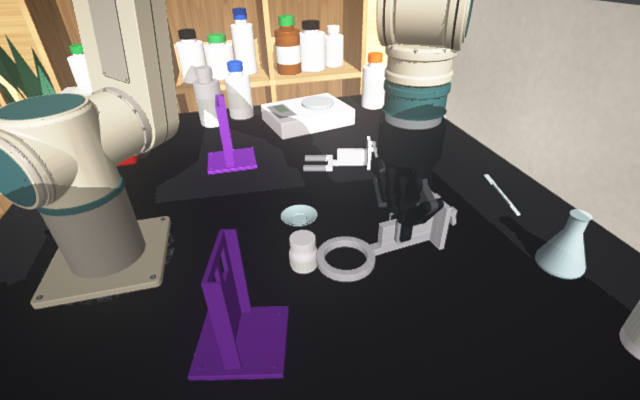

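Run:
```python
from h import *
B=((0,0),1,[(306,228,-87,-6,46),(332,228,-87,6,46),(238.5,99,-138,-40,12),(400.5,99,-138,40,12),(319.5,12,-178,0,12)])
q=fit({"wrist":B},[.53,-.245,.11,.13],z=True)
p=read_state()["ee_pos"];c,s=np.cos(q[2]),np.sin(q[2]);d=q[[0,1,3]]-p
print("origin rel TCP in arm frame",d[0]*c+d[1]*s,-d[0]*s+d[1]*c,d[2], np.degrees(q[2]))
```

```text
[ 0.5288797  -0.24645181  0.11863397  0.1286916 ] yawdeg 6.797225968098019
[[-0.7, -0.6], [1.0, -0.5], [-0.3, 5.3], [-0.0, 5.8], [0.2, -1.5]]
origin rel TCP in arm frame 0.0586961044980381 -0.0002663895186768954 -0.01668095851751053 6.797225968098019
```

Run:
```python
from h import *
m=camera_model("side")
def ray(u,v,z):
    E=m["extrinsics"];d=E[:3,:3]@[(u-m["cx"])/m["fx"],(v-m["cy"])/m["fy"],1];o=E[:3,3];return o+d*(z-o[2])/d[2]
b=ray(303,268,0);print(b)
for z in (.05,.07,.09): print(z,proj(m,[b+[0,.015,z]]))
```

```text
[ 0.35509433 -0.12499458  0.        ]
0.05 [[299.94050065 241.91330797]]
0.07 [[299.33491829 233.15218083]]
0.09 [[298.70837197 224.08776241]]
```

```bash
python3 -m jog '[[[0,0,0.02,0,-1],[0,0,0.04,0,-3],[0,0,0.045,0,-3],[0,0,0.048,0,-3],[0,0,0.048,0,-3],[0,0,0.048,0,-3],[0,0,0.048,0,-3],[0,0,0.04,0,-2.5]]]'
python3 -m jog '[[[0,0.018,0.014,-0.02,0],[0,0.01,0,-0.018,0],[0,0,0,0,0],[0,0,0,0,0]]]'
python3 - <<'E'
from h import *
import cv2
s=read_state();print(s["ee_pos"],np.degrees(s["ee_rot"]),s["ft_force"],s["opening"])
m=camera_model("wrist")
for n in ["wrist","scene","side"]: cv2.imwrite(f"pics/{n}4.png",grab_frame(n))
b=cv2.imread("pics/side4.png");cv2.imwrite("pics/side4z.png",cv2.resize(b[90:220,300:460],None,fx=4.5,fy=4.5,interpolation=cv2.INTER_CUBIC))
b=cv2.imread("pics/scene4.png");cv2.imwrite("pics/scene4z.png",cv2.resize(b[190:300,280:410],None,fx=5,fy=5,interpolation=cv2.INTER_CUBIC))
E
```

```text
t: 5.35
ee_pos: [0.4702, 0.0865, 0.1442]
ee_rot: [3.141, -0.002, 2.889]
ft_force: [1.0, -0.3, -2.6]
opening: 0.0107
t: 5.75
ee_pos: [0.4978, 0.0979, 0.1061]
ee_rot: [-3.141, -0.003, 2.889]
ft_force: [0.5, 0.2, -1.9]
opening: 0.0105
[0.49776363 0.09794107 0.10611521] [-179.94194284   -0.19188589  165.55394331] [ 0.46211525  0.16423377 -1.86023044] 0.010545447023021784
```

View pics/side4z.png

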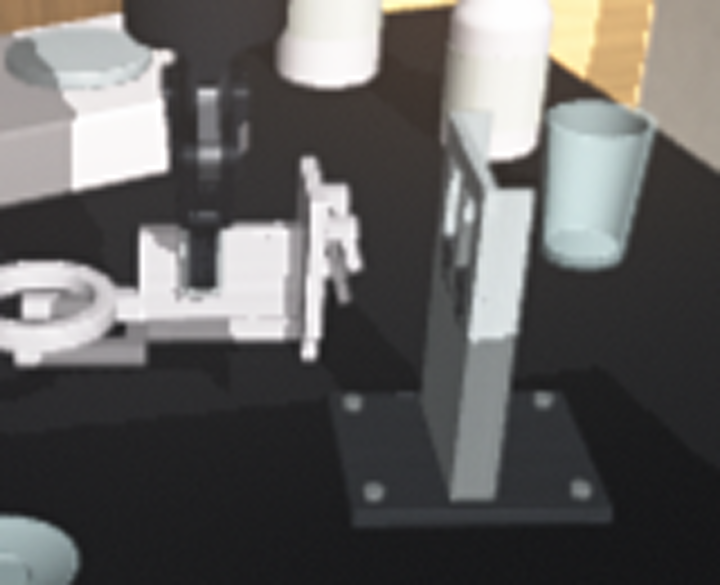

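View pics/scene4z.png

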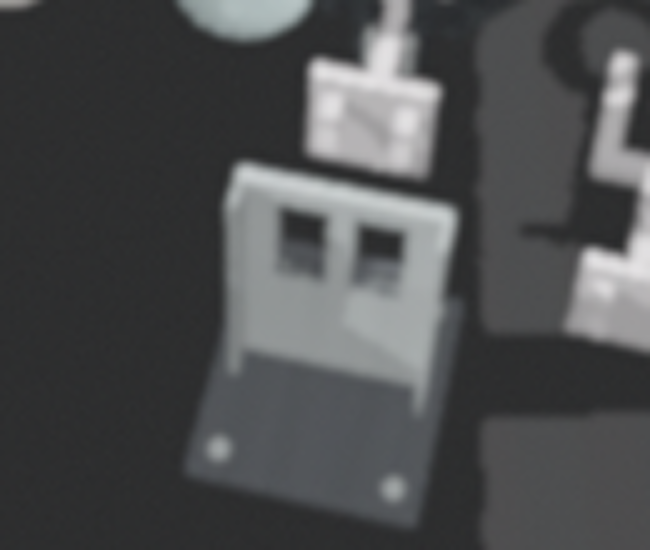

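View pics/wrist4.png

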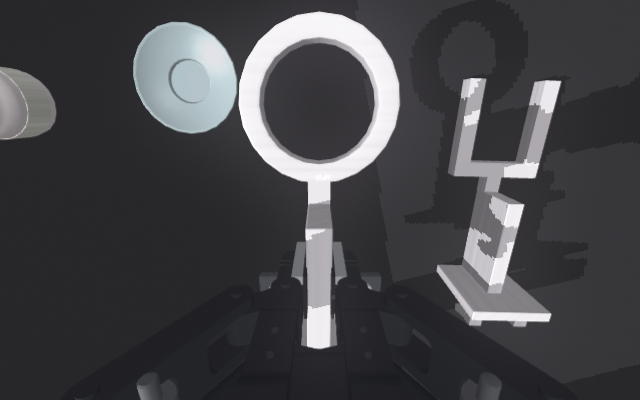

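Run:
```python
from h import *
S=((280,190),5,[(307,156,0,-30,0),(428,178,0,30,0),(441,88,0,30,70),(312,64,0,-30,70)])
B=((300,90),4.5,[(305,360,-8,-30,0),(318,358,0,-30,0),(303,157,-8,30,70),(316,158,0,30,70)])
q=fit({"scene":S,"side":B},[.56,.08,-.25,.09],z=True)
print(np.array([.4978,.0979])+.059*np.array([np.cos(np.radians(-14.45)),np.sin(np.radians(-14.45))]))
S=((280,190),5,[(237,163,0,-50,175),(460,210,0,50,175),(185,472,80,-60,0),(416,527,80,60,0),(463,298,-50,60,10)])
B=((300,90),4.5,[(353,513,-50,-60,10),(611,510,80,-60,10),(331,393,-50,60,10),(563,390,80,60,10),(353,525,-50,-60,0),(611,521,80,-60,0),(452,112,0,50,175),(487,190,0,-50,175),(452,498,0,-50,10)])
u=fit({"scene":S},[.62,.06,-.25]);u=fit({"side":B},[.62,.06,-.25]);u=fit({"scene":S,"side":B},[.62,.06,-.25])
def rel(o,u):
    d=np.array(o)-u[:2];c,s=np.cos(u[2]),np.sin(u[2]);return d[0]*c+d[1]*s,-d[0]*s+d[1]*c
print("img rel",rel(q[:2],u),"tcp rel",rel([.5549,.0832],u),rel([.5549,.0832],[.621,.068,np.radians(-14.5)]))
```

```text
[ 0.55472683  0.08256312 -0.25681078  0.09070222] yawdeg -14.714173933638525
[[0.3, -0.5], [-0.8, 0.0], [-1.3, 2.4], [0.0, 2.2], [-0.6, -3.5], [0.2, -3.1], [-1.0, 0.6], [-0.3, 0.3]]
[0.55493358 0.08317743]
[ 0.61904686  0.06721707 -0.25355297] yawdeg -14.527515230878175
[[0.8, 0.0], [-1.0, -0.3], [-0.2, 0.4], [-0.0, 0.3], [0.4, -0.4]]
[ 0.62271623  0.06957646 -0.26103308] yawdeg -14.956094006418823
[[0.0, -0.6], [1.0, -0.4], [-0.3, -0.5], [0.2, -0.3], [-0.2, 0.4], [0.3, 0.8], [-0.2, -0.2], [-0.2, 0.3], [-0.3, 0.1]]
[ 0.621078    0.06777037 -0.25486273] yawdeg -14.602558554141053
[[1.0, 0.7], [-0.7, 0.5], [-0.0, 1.1], [0.2, 1.1], [0.7, 0.3], [-0.2, 0.1], [0.8, 0.0], [-0.8, 0.0], [-0.2, -0.0], [-0.5, 1.1], [0.1, 1.3], [-0.7, 0.1], [-0.4, 0.7], [-0.5, 0.7]]
img rel (np.float64(-0.06793733527821612), np.float64(-0.002413051222655664)) tcp rel (np.float64(-0.06793032176188), np.float64(-0.0017530817640237523)) (np.float64(-0.06780033509062047), np.float64(-0.001834274134251362))
```

```bash
python3 -m jog '[[[0,0.0005,0.002,0.002,0],[0,0.01,-0.0026,0,0],[0,0.015,-0.0039,0,0],[0,0.015,-0.0039,0,0],[0,0.01,-0.0026,0,0],[0,0.008,-0.002,0,0],[0,0,0,0,0],[0,0,0,0,0]]]'
python3 - <<'E'
from h import *
import cv2
s=read_state();print(s["ee_pos"],np.degrees(s["ee_rot"]),s["ft_force"],s["opening"])
for n in ["scene","side"]: cv2.imwrite(f"pics/{n}5.png",grab_frame(n))
b=cv2.imread("pics/side5.png");cv2.imwrite("pics/side5z.png",cv2.resize(b[90:220,300:460],None,fx=4.5,fy=4.5,interpolation=cv2.INTER_CUBIC))
b=cv2.imread("pics/scene5.png");cv2.imwrite("pics/scene5z.png",cv2.resize(b[190:300,280:410],None,fx=5,fy=5,interpolation=cv2.INTER_CUBIC))
E
```

```text
t: 6.7
ee_pos: [0.557, 0.0846, 0.1091]
ee_rot: [-3.141, -0.001, 2.889]
ft_force: [0.2, 1.2, -2.1]
opening: 0.0107
[0.5570224  0.08463593 0.1090515 ] [-1.79990433e+02 -6.08830247e-02  1.65517997e+02] [ 0.16451607  1.21845838 -2.14342588] 0.010748783763207757
```

View pics/side5z.png

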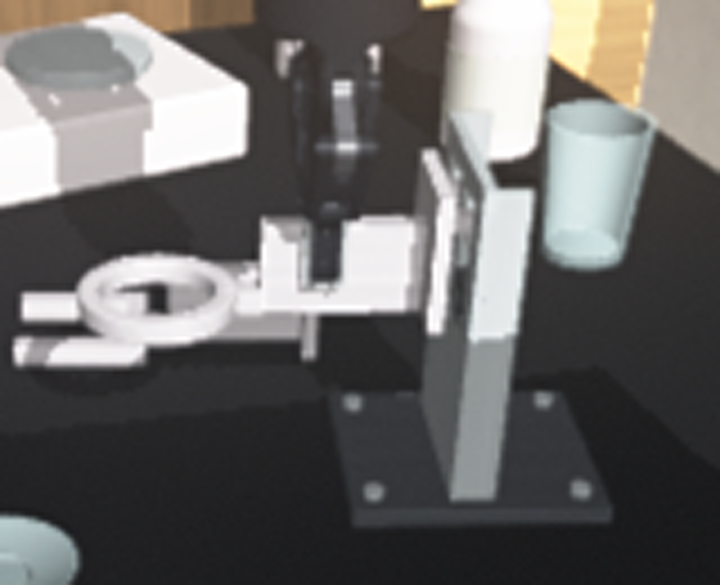

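View pics/scene5z.png

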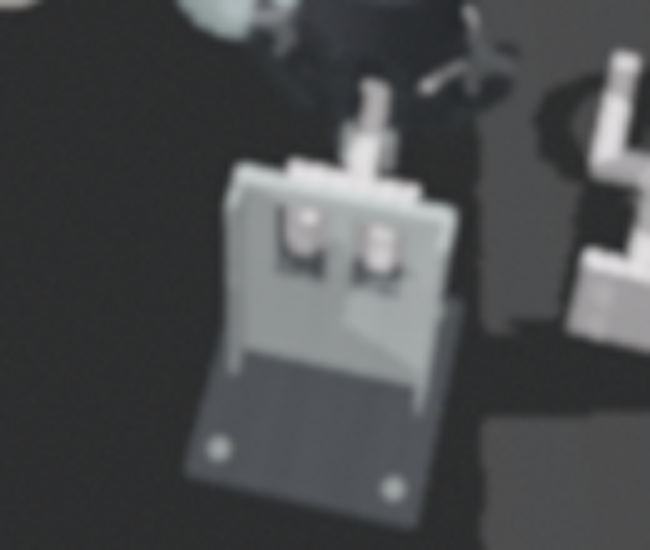

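```bash
python3 -m jog '[[[0,0.003,-0.0008,0,0],[0,0.002,-0.0005,0,0],[0,0,0,0,0],[0,0,0,0,0]]]'
python3 -m jog '[[[0,0.001,-0.0003,0,0],[0,0,0,0,0]]]'
python3 -m jog '[[[0,0.001,-0.0003,0,0],[0,0,0,0,0]]]'
```

```text
t: 7.2
ee_pos: [0.5623, 0.0834, 0.1094]
ee_rot: [3.142, 0.0, 2.889]
ft_force: [-0.4, -0.5, -1.6]
opening: 0.0106
t: 7.4
ee_pos: [0.5634, 0.0831, 0.1094]
ee_rot: [3.142, 0.0, 2.889]
ft_force: [0.8, -1.0, -2.7]
opening: 0.0108
t: 7.6
ee_pos: [0.5644, 0.0828, 0.1093]
ee_rot: [3.142, 0.0, 2.889]
ft_force: [0.3, 0.2, -2.3]
opening: 0.0109
```

```bash
python3 -m jog '[[[0,0.001,-0.0003,0,0],[0,0,0,0,0]]]'
python3 -m jog '[[[0,0.001,-0.0003,0,0],[0,0,0,0,0]]]'
```

```text
t: 7.8
ee_pos: [0.5645, 0.0827, 0.1091]
ee_rot: [3.142, -0.002, 2.889]
ft_force: [-2.4, 1.0, -0.2]
opening: 0.0106
t: 8.0
ee_pos: [0.5644, 0.0827, 0.109]
ee_rot: [3.142, -0.004, 2.889]
ft_force: [-5.8, 1.2, 0.8]
opening: 0.0108
```

```bash
python3 -m jog '[[[0,-0.002,0.0005,0,0],[0,0,0,-0.004,0],[0,0,0,-0.006,0],[0,0,0,-0.006,0],[0,0,0,-0.004,0],[0,0,0,-0.002,0],[0,0,0,0,0]]]'
```

```text
t: 8.7
ee_pos: [0.5644, 0.0826, 0.0868]
ee_rot: [-3.141, -0.0, 2.889]
ft_force: [-0.2, -0.5, -1.7]
opening: 0.0109
```

```bash
python3 -m jog '[[[0,0,0,-0.002,0],[0,0,0,-0.001,0],[0,0,0,0,0]]]'
python3 -m jog '[[[0,0,0,-0.002,0],[0,0,0,0,0]]]'
python3 -m jog '[[[0,0,0,-0.002,0],[0,0,0,0,0]]]'
```

```text
t: 9.0
ee_pos: [0.5645, 0.0827, 0.0843]
ee_rot: [3.142, 0.0, 2.889]
ft_force: [-1.3, -0.4, -2.5]
opening: 0.0108
t: 9.2
ee_pos: [0.5645, 0.0828, 0.083]
ee_rot: [3.141, 0.0, 2.889]
ft_force: [-3.0, -0.5, 2.9]
opening: 0.0106
t: 9.4
ee_pos: [0.5644, 0.0828, 0.0814]
ee_rot: [3.141, 0.001, 2.889]
ft_force: [-4.4, 0.2, 5.1]
opening: 0.0109
```

```bash
python3 -m jog '[[[0,-0.0005,0,-0.002,0],[0,0,0,0,0]]]'
python3 -m jog '[[[0,0,0,-0.002,0],[0,0,0,0,0]]]'
python3 -m jog '[[[0,0,0,-0.002,0],[0,0,0,0,0]]]'
```

```text
t: 9.6
ee_pos: [0.5644, 0.0828, 0.0797]
ee_rot: [3.141, 0.002, 2.889]
ft_force: [-3.2, 0.6, 4.7]
opening: 0.0112
t: 9.8
ee_pos: [0.5644, 0.0828, 0.0777]
ee_rot: [3.141, 0.002, 2.889]
ft_force: [-3.7, -0.1, 6.7]
opening: 0.0108
t: 10.0
ee_pos: [0.5644, 0.0828, 0.0757]
ee_rot: [3.141, 0.001, 2.889]
ft_force: [-2.8, 0.1, 6.3]
opening: 0.011
```

```bash
python3 -m jog '[[[0,0,0,-0.001,0],[0,0,0,0,0]]]'
python3 -m jog '[[[0,0,0,-0.001,0],[0,0,0,0,0]]]'
python3 -m jog '[[[0,0,0,-0.001,0],[0,0,0,0,0]]]'
```

```text
t: 10.2
ee_pos: [0.5643, 0.0828, 0.0752]
ee_rot: [3.141, 0.001, 2.889]
ft_force: [-4.8, 1.5, 9.6]
opening: 0.0111
t: 10.4
ee_pos: [0.5643, 0.0829, 0.0751]
ee_rot: [3.141, 0.002, 2.889]
ft_force: [-7.4, 0.3, 14.3]
opening: 0.0106
t: 10.6
ee_pos: [0.5643, 0.0829, 0.0749]
ee_rot: [3.141, 0.002, 2.889]
ft_force: [-9.9, 0.1, 19.7]
opening: 0.0111
```

```bash
python3 -m jog '[[[0,0,0,0.003,0],[0,0,0,0,0],[1,0,0,0,0],[1,0,0,0,0],[1,0,0,0,0],[1,0,0,0,0],[1,0,0,0,0],[1,0,0,0,0]]]'
python3 - <<'E'
from h import *
import cv2
for n in ["scene","side"]: cv2.imwrite(f"pics/{n}6.png",grab_frame(n))
b=cv2.imread("pics/side6.png");cv2.imwrite("pics/side6z.png",cv2.resize(b[90:220,300:460],None,fx=4.5,fy=4.5,interpolation=cv2.INTER_CUBIC))
E
```

```text
t: 11.4
ee_pos: [0.5638, 0.0827, 0.0742]
ee_rot: [-3.142, -0.0, 2.889]
ft_force: [1.3, 0.1, 0.4]
opening: 0.0854
```

View pics/side6z.png

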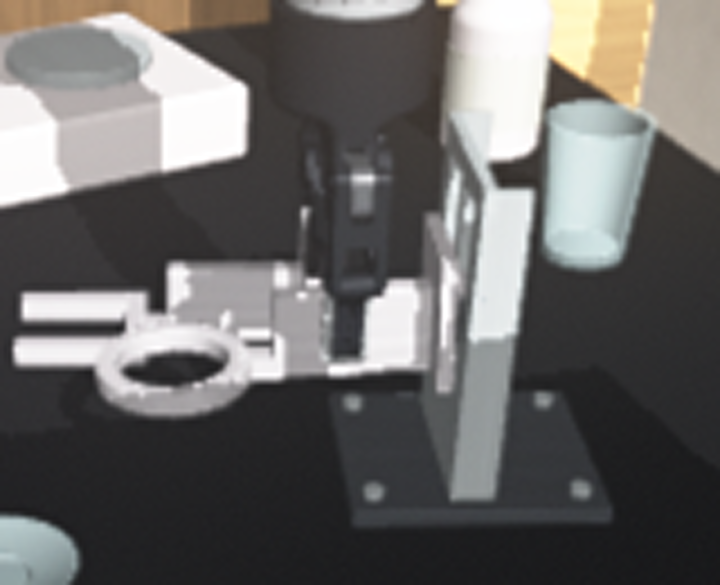

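Opened; the arm stays hanging against the plate. I'll retreat straight up and check.

```bash
python3 -m jog '[[[1,0,0,0.01,0],[1,0,0,0.03,0],[1,0,0,0.04,0],[1,0,0,0.045,0],[1,-0.02,0,0.045,0],[1,-0.03,0,0.03,0],[1,-0.03,0,0,0],[1,0,0,0,0]]]'
python3 - <<'E'
from h import *
import cv2
print(read_state()["ft_force"])
for n in ["scene","side"]: cv2.imwrite(f"pics/{n}7.png",grab_frame(n))
b=cv2.imread("pics/side7.png");cv2.imwrite("pics/side7z.png",cv2.resize(b[90:220,300:460],None,fx=4.5,fy=4.5,interpolation=cv2.INTER_CUBIC))
b=cv2.imread("pics/scene7.png");cv2.imwrite("pics/scene7z.png",cv2.resize(b[190:300,280:440],None,fx=5,fy=5,interpolation=cv2.INTER_CUBIC))
E
```

```text
t: 12.3
ee_pos: [0.4812, 0.0829, 0.2767]
ee_rot: [3.141, 0.002, 2.89]
ft_force: [0.4, 0.1, -1.0]
opening: 0.0856
[ 0.39908392  0.05997753 -0.96103461]
```

View pics/side7z.png

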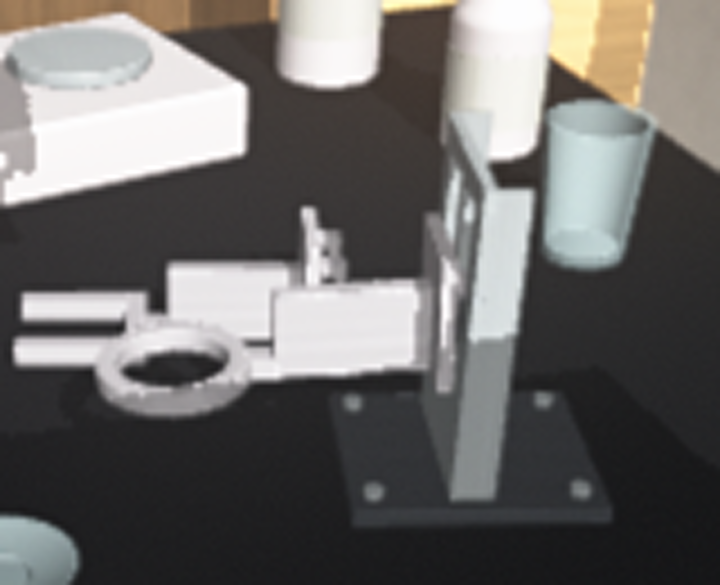

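View pics/scene7z.png

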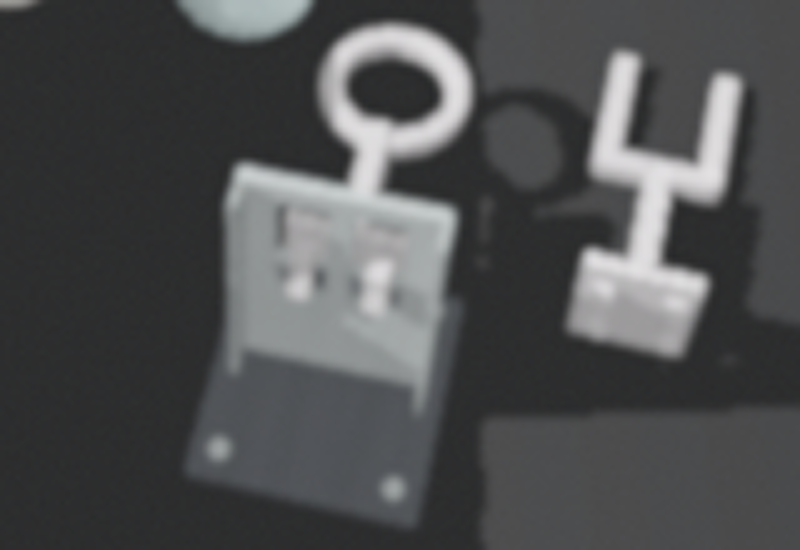

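Run:
```python
from h import *
B=((300,90),4.5,[(275,292,-87,-6,46),(440,391,-8,-30,0),(451,389,0,-30,0),(429,213,-8,30,70),(275,375,-87,-6,0)])
q=fit({"side":B},[.62,.07,-.25,.06],z=True)
u=[.621,.068,np.radians(-14.6)]
d=q[:2]-u[:2];c,s=np.cos(u[2]),np.sin(u[2]);print(d[0]*c+d[1]*s,-d[0]*s+d[1]*c,q[3])
```

```text
[ 0.62327445  0.07412595 -0.21669379  0.05807573] yawdeg -12.415639887170148
[[0.6, -0.0], [-0.5, 0.1], [0.6, 0.5], [-0.4, -0.2], [-0.2, -0.4]]
0.0006568410603620155 0.006501458352919811 0.058075730609023775
```

```bash
python3 -c "
from workcell import *
print(hand_in(), read_state()['t'])"
```

```text
the job is handed in; nothing more can be done
the job is handed in; nothing more can be done
```

The ring arm is hanging in the grey upright with both claws in the slots, and I pressed it down to a firm stop. I handed the job in at about 12.4 s of the 48 s.

- **Seating:** Upward resistance began with the tool at about 83–84 mm. It stayed at 3–7 N while the bar slid, then climbed to about 20 N at a hard stop near 75 mm. That is about 8 mm of travel, which matches a fully locked bar. The bar itself was not visible enough to measure in the pictures.
- **Final pose:** After I let go and backed off, a single-camera fit put the arm's origin at about z 58 mm, x +0.7 mm and y +6.5 mm in the upright's frame, with yaw within about 2.5°. All of these are inside the limits.
- **Disagreement:** The 6.5 mm sideways value differs from the roughly 0 mm I worked out from the tool position just before insertion. It was measured from the side camera only, along its weakest direction, so I trust the tool-based figure more.
- **Other checks:** The robot is clear of everything, with about 1 N on the wrist. I never touched the fork arm, and it looks unmoved in the last pictures, though I did not measure its position.

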